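Turn the packing-instruction panel

TASK

On the packing-instruction stand the top panel is standing ajar on the right-hand side. Push it up and over the spine with a fingertip or the outside of the fingers, and press it down until it lies fully flat on the left-hand side, then move the hand clear; do not take the panel between the fingers. Turn only this one panel: the one beneath stays flat, and everything else on the bench stays where it is.

Things in the scene. Friction and masses are not known exactly. Their poses are not given: they have to be found in the camera images.
- stand: Packing-instruction stand fixed to the bench, like an open ring book: dark base 210 mm along the spine, 352 mm across; panels still to be read on its right half, a fixed pile of turned ones on its left, top 35 mm above the bench. Place and yaw vary. Origin on the bench under the spine's middle; x along the spine (away from the robot at yaw 0), y across it from right to left, z up.
- spine (a point): Middle of the spine, on the top panel's hinge axis, 40 mm above the bench; axes as for the stand: x along the spine (the hinge axis), y from the right half to the left half, z up. Steel cheeks at the spine's ends rise to 44 mm.
- panel (a joint): Angle of the top panel about the spine, rad: 0 = flat on the right, pi/2 = upright, pi = flat on the left (a stop). Starts ajar at 0.35 to 0.85. A stiff friction hinge (about 0.24 N m) keeps it at whatever angle it is left; 1 to 3 N at its outer edge moves it.
- panel_mid (a point): Middle of the top panel, a rigid grey plate 6 mm thick with a printed sheet on both faces, about 150 g, 200 mm along the spine, reaching from 10 to 170 mm from the hinge axis; this point is 90 mm from the axis, at half thickness. Axes turn with the panel: x along the spine, y from its free edge towards the spine, z normal to it (up when flat on the right).
- panel_tab (a point): Middle of the outer edge of the top panel's index tab, 195 mm from the hinge axis. The tab is 50 mm wide along the spine, juts 25 mm beyond the plate's edge, 6 mm thick; it is at the middle of that edge (abreast of the spine's middle). Axes as for panel_mid.
- under_panel (a joint): Angle of the next panel, which lies flat on the right beneath the top one and must stay there; 0 = flat. Same size and stiff hinge, its axis 10 mm lower; its top face is 33 mm above the bench, its tab 70 mm nearer the robot (-x) than the top panel's.
- tape_roll: Roll of packing tape lying flat, 100 mm across, 48 mm high, beyond the stand's far edge; loose. Origin at the centre of its underside. Not to be disturbed.
- carton: Small closed carton, 110 x 80 x 60 mm high, beyond the stand's far edge; loose. Origin at the centre of its underside. Not to be disturbed.
- cutter: Slim box cutter, 130 x 24 x 20 mm high, lying before the stand's near edge; loose. Origin at the centre of its underside. Not to be disturbed.
- label_roll: Roll of blank labels standing on its end, 76 mm across, 50 mm high, beside the stand's left edge; loose. Origin at the centre of its underside. Not to be disturbed.
- scanner: Hand scanner lying on its side, 147 mm long, 62 mm wide, 42 mm high, to the right of the stand; loose. Origin at the centre of its underside. Not to be disturbed.
- spray_bottle: White bottle with a grey cap, 60 mm across, 150 mm high, standing beside the stand's left edge; loose. Origin at the centre of its underside. Not to be disturbed.
- stapler: Hand stapler, 130 x 36 x 50 mm high, lying before the stand's near edge; loose. Origin at the centre of its underside. Not to be disturbed.

How it is judged:
By the outcome, as a careful person would: the job done as asked, in the order asked, and still so for the second after the job is handed in, with the robot touching nothing.
It also fails if it takes over 48 s, if anything falls off the work surface, if the arm or the gripper's body presses on something with over 40 N, if the wrist force passes 120 N, or if a joint passes its speed limit or range.

ROBOT

A 6-joint arm with a two-finger parallel gripper is mounted at the origin on the work surface. World frame = base frame: x ahead of the robot, y to its left, z up, the work surface at z = 0. Lengths are in m, angles in degrees, forces in N, time in s.
With the tool pointing down it reaches from about 0.325 to 0.85 m from the base axis. Payload 15.5 kg.
Tool frame: the origin (TCP) lies midway between the tips of the shut fingers; the grasp point (between the pads) lies 19 mm behind it; y points along the fingers, x is the direction in which the jaws open and shut, and the axes are right-handed (so a half turn about y gives the same grasp; the last joint's range is limited). The gripper opens to 91 mm and grips with 3 to 60 N. Pads are 32 mm wide; open, the fingers measure 118 mm over their backs; the gripper's body (76 mm by 178 mm) begins 60 mm behind the grasp point.
Start: joints at [-73.367, 28.281, 77.091, -0, 74.628, -5.472], TCP at [0.235, -0.579, 0.214] pointing down, gripper open.
Joint ranges: [-166.48, 166.48], [-47.26, 123.95], [12.59, 153.08], [-70.14, 250.14], [6.76, 159.57], [-176.63, 176.63]. Speed limits (degrees/s): [108.29, 108.29, 147.25, 172.46, 172.46, 172.46].

INTERFACE

Orientations are given as a 3x3 rotation matrix whose columns are the frame's x, y, z axes.
In Python, from bench import ctrl gives the robot as it stands. The module is installed in compiled form; this text tells all that it offers. Calls block until the motion is done:
- ctrl.goto(position, orientation): joint-space move of the TCP to a pose.
- ctrl.move_l(position, vel=0.15, ori=None, contact_N=None): straight line of the TCP; ori=None keeps the orientation; vel is the mean speed in m/s. With contact_N (N) it stops when the force on the tool has changed by that much, and returns True; else False.
- ctrl.movej(angles): joint-space move.
- ctrl.command_gripper(opening): opening from 0.0 (shut) to 1.0 (fully open); the grip force is fixed at half the most; returns when the fingers have stopped.
- ctrl.sleep(seconds).
- ctrl.ik(position, orientation): joint angles nearest the present ones, or None.
- ctrl.read_camera(name): name is "scene" or "top"; returns the picture (480x640x3 uint8, blue, green, red); there is no depth.
- ctrl.camera_params(name): a dict with "fx", "fy", "cx", "cy" (pixels), "D" ([k1, k2, p1, p2, k3] as OpenCV has them; the pictures are not rectified), "pose" (4x4, takes a point from camera to world coordinates). Camera axes: x right, y up, looking along -z (the intrinsics and any distortion apply to the point x, -y, -z); pixel columns grow to the right and rows downward; lengths in m; the calibration is good to about 2 mm. A picture is of the moment at which its call begins. camera_params takes no time and is no camera call.
A pose or a line that the arm cannot do raises ctrl.MotionError and nothing moves.
- ctrl.sign_off(): hands the job in, once; it reports no verdict.
Readings, each from a call of its own:
- ctrl.current_t(): time.
- ctrl.current_q(): joint angles.
- ctrl.current_dq(): joint speeds.
- ctrl.current_effort(): joint torques, N m.
- ctrl.current_tool_pos(): TCP position.
- ctrl.current_eef_rot(): TCP orientation.
- ctrl.current_contact_force(): force on the tool from outside, world axes, zero at the start.
- ctrl.current_wrist_torque(): the same for the moment, N m.
- ctrl.current_grip_width(): opening from 0.0 (shut) to 1.0 (fully open).
Only numpy, scipy, OpenCV 4.12 (cv2) and the standard library are available. Lean on these libraries where they do the work, as an engineer would, in place of code of your own. Each camera call takes 0.05 s, during which the arm holds its last target. There are 200 camera calls.

## Working session

There is one attempt and no reset: what is moved stays moved. The work goes in short steps, each a Python script; the robot and the scene stay as the last script left them, time stands still between calls to the robot, and variables do not carry over. Pictures are saved under pics/ and viewed, about 8 in all and at most 12, crops included, and the job is handed in when it is done.

```bash
mkdir -p pics; python3 - <<'E'
from bench import ctrl
import cv2
for n in("scene","top"):
    cv2.imwrite(f"pics/{n}0.png",ctrl.read_camera(n)); p=ctrl.camera_params(n); print(n,p)
print(ctrl.current_t(),ctrl.current_eef_rot(),ctrl.current_q())
E
```

```text
scene {'fx': 582.4686300192967, 'fy': 582.4686300192967, 'cx': 323.36345685137604, 'cy': 233.8363909846027, 'D': array([0.05271504, 0.        , 0.        , 0.        , 0.        ]), 'pose': array([[ 0.10423166, -0.63323256,  0.76691087,  1.51327943],
       [ 0.99431898,  0.08307757, -0.0665424 , -0.06508145],
       [-0.02157627,  0.76948986,  0.63829447,  0.83856012],
       [ 0.        ,  0.        ,  0.        ,  1.        ]])}
top {'fx': 526.3532294825252, 'fy': 526.3532294825252, 'cx': 326.6815261964977, 'cy': 242.0356478857428, 'D': array([-0.04826395,  0.        ,  0.        ,  0.        ,  0.        ]), 'pose': array([[-0.00490545,  0.99726129, -0.07379609,  0.49572353],
       [-0.99998357, -0.00511083, -0.00259442,  0.03593611],
       [-0.00296447,  0.07378215,  0.99726998,  1.13027942],
       [ 0.        ,  0.        ,  0.        ,  1.        ]])}
0.1 [[ 3.76229133e-01 -3.00734700e-04  9.26526604e-01]
 [-9.26526012e-01  1.05410408e-03  3.76229235e-01]
 [-1.08980066e-03 -9.99999399e-01  1.17946143e-04]] [-7.33697480e+01  2.83131434e+01  7.71215202e+01  8.03566566e-04
  7.46281373e+01 -5.47027272e+00]
```

View pics/scene0.png

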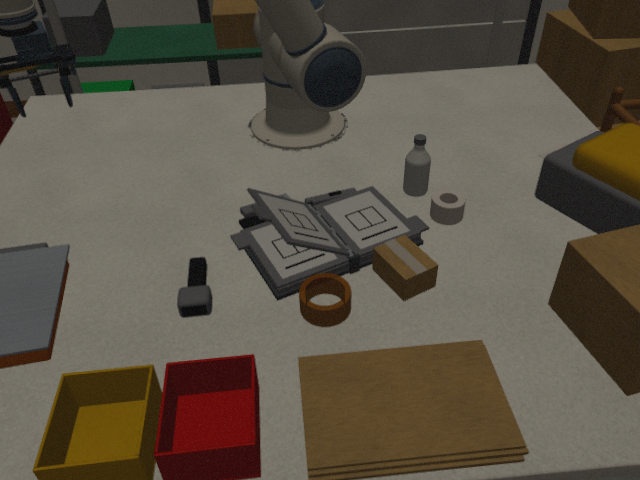

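View pics/top0.png

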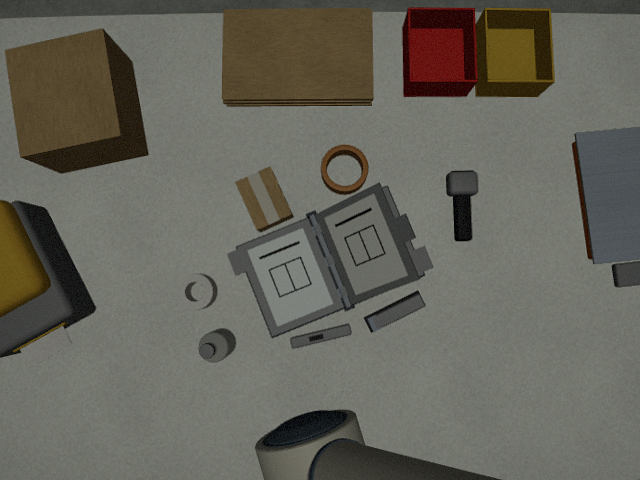

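The scene picture shows the stand with the top panel raised towards the right. In the top picture the spine runs roughly from (350,307) to (312,213), so yaw is about +20°. The tab visible at (422,260) is the under panel's and the one at about (405,227) is the top panel's. I'll enlarge both.

```bash
python3 - <<'E'
import cv2
a=cv2.imread("pics/top0.png")[170:350,220:440]
cv2.imwrite("pics/topc.png",cv2.convertScaleAbs(cv2.resize(a,None,fx=3.3,fy=3.3,interpolation=2),alpha=1.6))
a=cv2.imread("pics/scene0.png")[170:310,225:435]
cv2.imwrite("pics/scenec.png",cv2.convertScaleAbs(cv2.resize(a,None,fx=3.5,fy=3.5,interpolation=2),alpha=1.6))
E
```

```text
(no output)
```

View pics/topc.png

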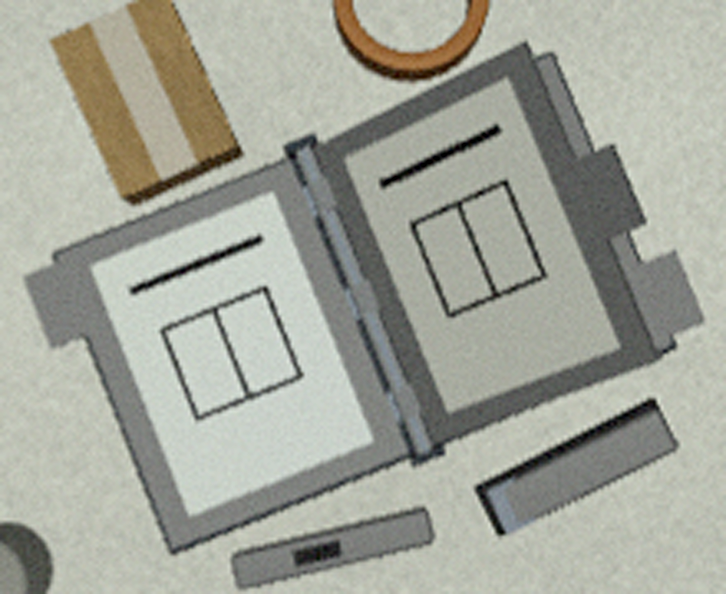

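View pics/scenec.png

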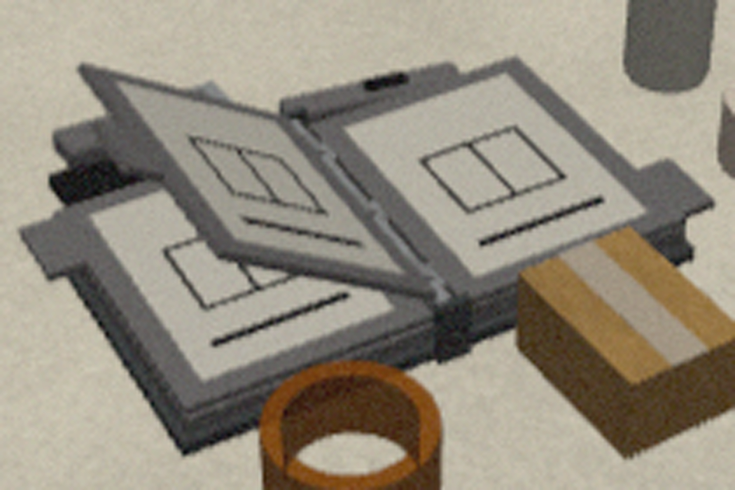

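```bash
cat > h.py <<'E'
import numpy as np, cv2
from bench import ctrl
def proj(n,P):
    c=ctrl.camera_params(n); T=np.linalg.inv(c["pose"]); P=np.atleast_2d(P)
    q=(P@T[:3,:3].T+T[:3,3])*[1,-1,-1]
    K=np.array([[c["fx"],0,c["cx"]],[0,c["fy"],c["cy"]],[0,0,1]])
    return cv2.projectPoints(q,np.zeros(3),np.zeros(3),K,c["D"])[0][:,0]
def world(p,s):  # stand -> world, p=(x,y,yaw)
    c,s_=np.cos(p[2]),np.sin(p[2]); s=np.atleast_2d(s)
    return np.c_[p[0]+c*s[:,0]-s_*s[:,1], p[1]+s_*s[:,0]+c*s[:,1], s[:,2]]
def pan(th,x,r,h): # panel point -> stand
    return [x,-r*np.cos(th)+h*np.sin(th),.04+r*np.sin(th)+h*np.cos(th)]
E
python3 - <<'E'
from h import *
from scipy.optimize import least_squares
f=lambda n,u:(np.array([220,170])+np.array(u)/3.3) if n=="top" else np.array([225,170])+np.array(u)/3.5
S=[("top",(173,552),(-.1,.17,.035)),("top",(677,252),(-.045,-.195,.033)),("top",(703,320),(-.095,-.195,.033)),
("top",(300,145),(.1045,0,.044)),("top",(427,453),(-.1045,0,.044)),("scene",(183,408),(.1,-.17,.033)),("scene",(22,232),(-.095,-.195,.033)),("scene",(48,277),(-.045,-.195,.033))]
Q=[("top",(527,45),(.1,.17,.003)),("top",(612,147),(.025,.195,.003)),("top",(645,222),(-.025,.195,.003)),
("scene",(82,66),(-.1,.17,.003)),("scene",(218,245),(.1,.17,.003))]
def res(p):
    return np.array([proj(n,world(p,s))[0]-f(n,u) for n,u,s in S]+[proj(n,world(p,pan(p[3],*q)))[0]-f(n,u) for n,u,q in Q])
r=least_squares(lambda p:res(p).ravel(),[.5,.05,.35,.6],loss="soft_l1")
print(r.x,np.degrees(r.x[2:])); print(res(r.x).round(1))
E
```

```text
[0.53741615 0.03234509 0.3843153  0.57389837] [22.01964444 32.88195436]
[[-0.3 -0.4]
 [-0.9 -1. ]
 [ 0.6  0.6]
 [-0.1  0.3]
 [-0.2  0.5]
 [-0.2 -0.2]
 [-2.  -1.4]
 [-0.9 -1. ]
 [-1.3 -1.1]
 [-0.7 -1. ]
 [-0.3  0.8]
 [-1.9 -0.7]
 [-0.   2.1]]
```

```bash
cat >> h.py <<'E'
P=[.5374,.0323,.3843]
c_,s_=np.cos(P[2]),np.sin(P[2])
R=np.c_[[c_,s_,0],[0,0,-1],np.cross([c_,s_,0],[0,0,-1])]
W=lambda *s: world(P,s)[0]
def tcp(th):
    if th<np.pi/2:
        a=pan(th,0,.195,-.003); return W(0,a[1]-.016,a[2]-np.interp(th,[.5,1.57],[.06,.04]))
    a=pan(th,0,.155,-.003); return W(0,a[1]-.016,a[2])
E
python3 - <<'E'
from h import *
ths=np.linspace(.45,np.radians(176),14)
for sg in(1,-1):
    Rr=R*[sg,1,sg]
    for p in [W(0,-.27,.2),W(0,-.27,.08)]+[tcp(t) for t in ths]+[W(0,.139,.2)]:
        q=ctrl.ik(p,Rr); print(p.round(3),None if q is None else np.round(q,0))
print(ctrl.current_contact_force(), ctrl.current_t())
E
```

```text
[ 0.639 -0.218  0.2  ] [-24.  33.  70.  -0.  77. -46.]
[ 0.639 -0.218  0.08 ] [-24.  40.  77.  -0.  63. -46.]
[ 0.61  -0.147  0.062] [-19.  38.  85.  -0.  56. -41.]
[ 0.602 -0.128  0.099] [-18.  35.  86.  -0.  60. -40.]
[ 0.592 -0.103  0.132] [-16.  31.  86.  -0.  63. -38.]
[ 0.58  -0.074  0.159] [-13.  28.  87.  -0.  65. -35.]
[ 0.567 -0.041  0.179] [-10.  26.  88.  -0.  66. -32.]
[ 0.553 -0.006  0.191] [ -7.  24.  89.  -0.  67. -29.]
[0.539 0.028 0.195] [ -3.  23.  91.  -0.  67. -25.]
[0.528 0.056 0.189] [ -0.  22.  92.  -0.  65. -22.]
[0.517 0.083 0.178] [  3.  23.  94.  -0.  63. -19.]
[0.507 0.107 0.161] [  5.  23.  96.  -0.  61. -17.]
[0.499 0.128 0.139] [  8.  25.  98.  -0.  57. -14.]
[0.492 0.144 0.113] [ 10.  27. 100.  -0.  54. -12.]
[0.488 0.155 0.084] [ 11.  29. 101.  -0.  49. -11.]
[0.486 0.161 0.054] [ 12.  32. 103.  -0.  45. -10.]
[0.485 0.161 0.2  ] [ 12.  20.  94.  -0.  66. -10.]
[ 0.639 -0.218  0.2  ] [-24.  33.  70.   0.  77. 134.]
[ 0.639 -0.218  0.08 ] [-24.  40.  77.  -0.  63. 134.]
[ 0.61  -0.147  0.062] [-19.  38.  85.  -0.  56. 139.]
[ 0.602 -0.128  0.099] [-18.  35.  86.  -0.  60. 140.]
[ 0.592 -0.103  0.132] [-16.  31.  86.  -0.  63. 142.]
[ 0.58  -0.074  0.159] [-13.  28.  87.  -0.  65. 145.]
[ 0.567 -0.041  0.179] [-10.  26.  88.  -0.  66. 148.]
[ 0.553 -0.006  0.191] [ -7.  24.  89.  -0.  67. 151.]
[0.539 0.028 0.195] [ -3.  23.  91.  -0.  67. 155.]
[0.528 0.056 0.189] [ -0.  22.  92.  -0.  65. 158.]
[0.517 0.083 0.178] [  3.  23.  94.  -0.  63. 161.]
[0.507 0.107 0.161] [  5.  23.  96.  -0.  61. 163.]
[0.499 0.128 0.139] [  8.  25.  98.  -0.  57. 166.]
[0.492 0.144 0.113] [ 10.  27. 100.  -0.  54. 168.]
[0.488 0.155 0.084] [ 11.  29. 101.  -0.  49. 169.]
[0.486 0.161 0.054] [ 12.  32. 103.  -0.  45. 170.]
[0.485 0.161 0.2  ] [ 12.  20.  94.  -0.  66. 170.]
[-0.11725926 -0.16924554 -0.4915356 ] 0.1
```

```bash
python3 - <<'E'
from h import *
ctrl.command_gripper(0.0)
ctrl.goto(W(0,-.27,.2),R); print(ctrl.current_t())
ctrl.move_l(W(0,-.27,.08),vel=.2)
f0=np.array(ctrl.current_contact_force())
for t in np.linspace(.45,1.7,7):
    hit=ctrl.move_l(tcp(t),vel=.12,contact_N=25)
    print(round(t,2),hit,round(ctrl.current_t(),2),(ctrl.current_contact_force()-f0).round(1))
    if hit: break
a=ctrl.read_camera("scene")[90:290,200:440]
cv2.imwrite("pics/s1.png",cv2.convertScaleAbs(cv2.resize(a,None,fx=3,fy=3),alpha=1.5))
E
```

```text
3.425
0.45 True 4.78 [ 4.  -8.7  7. ]
```

View pics/s1.png

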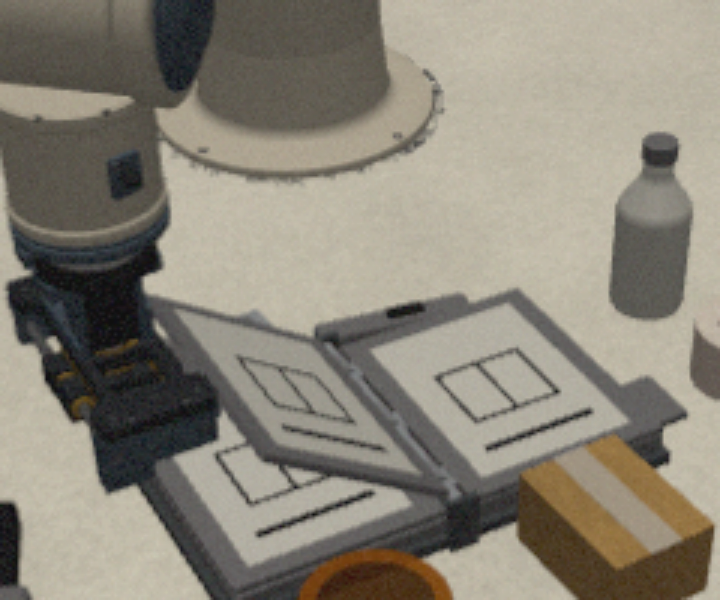

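The guard stopped at θ=.45. I suspect the tip was too low there, so the gripper body met the tab's edge. I'll check the TCP, back off horizontally and look.

```bash
python3 - <<'E'
from h import *
p=ctrl.current_tool_pos(); d=p[:2]-np.array(P[:2]); print(p, "stand x,y",c_*d[0]+s_*d[1],-s_*d[0]+c_*d[1])
p=np.array(p); ctrl.move_l(p+[0.06*s_,-.06*c_,0],vel=.15)
print(ctrl.current_t(),ctrl.current_contact_force())
a=ctrl.read_camera("scene")[90:290,200:440]
t=ctrl.read_camera("top")[170:350,220:440]
a=cv2.resize(a,None,fx=1.65,fy=1.65,interpolation=2);t=cv2.resize(t,(396,324),interpolation=2)
cv2.imwrite("pics/s2.png",cv2.convertScaleAbs(np.hstack([a[:324],t[:324]]) if a.shape[0]>=324 else np.hstack([cv2.resize(a,(396,324)),t]),alpha=1.6))
E
```

```text
[ 0.61272198 -0.15248598  0.06486137] stand x,y 0.0005499089740294144 -0.19954688123511782
5.3833 [-0.41245446  0.07990275 -0.52240009]
```

View pics/s2.png

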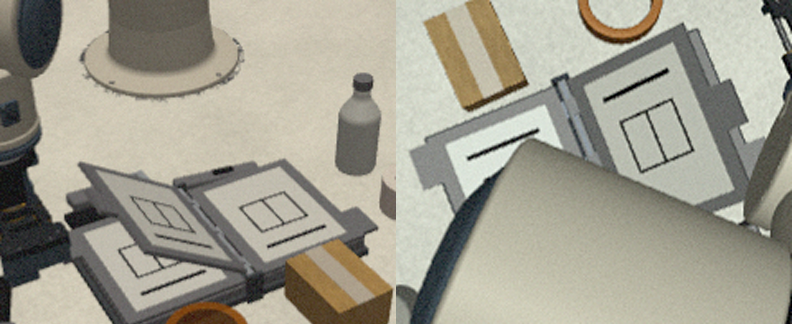

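The body reached y=-0.1615 at z≈0.144, right at the tab's edge (-0.164, 0.146–0.149), which confirms the cause. The panel still looks to be at about its old angle. I'll start with the tip higher.

```bash
sed -i 's/\[.06,.04\]/[.042,.040]/' h.py; python3 - <<'E'
from h import *
ctrl.move_l(W(0,-.26,.11),vel=.2)
f0=np.array(ctrl.current_contact_force())
for t in np.linspace(.55,1.75,8):
    hit=ctrl.move_l(tcp(t),vel=.1,contact_N=25)
    print(round(t,2),hit,round(ctrl.current_t(),2),(ctrl.current_contact_force()-f0).round(1))
    if hit: break
a=ctrl.read_camera("scene")[90:290,200:440]
cv2.imwrite("pics/s3.png",cv2.convertScaleAbs(cv2.resize(a,None,fx=2.5,fy=2.5),alpha=1.5))
E
```

```text
0.55 False 6.78 [0.4 0.4 1.2]
0.72 False 7.27 [0.3 0.1 0.7]
0.89 False 7.75 [ 0.4 -0.1  1. ]
1.06 False 8.23 [ 0.  -0.7  1. ]
1.24 False 8.72 [ 0.6 -0.4  0.5]
1.41 False 9.2 [-0.1 -0.6  1.1]
1.58 False 9.68 [ 0.3 -0.2  1.1]
1.75 False 10.1 [ 0.6 -0.   1.7]
```

View pics/s3.png

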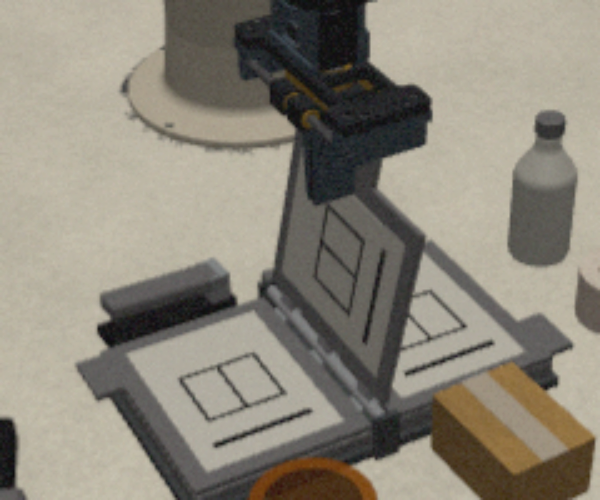

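The panel stands past upright, with the fingers on its right face at about (335,185), and the under panel is flat. Continuing over and down.

```bash
python3 - <<'E'
from h import *
f0=np.array(ctrl.current_contact_force())
for t in np.linspace(1.9,np.radians(174),8):
    hit=ctrl.move_l(tcp(t),vel=.1,contact_N=25)
    print(round(t,2),hit,round(ctrl.current_t(),2),(ctrl.current_contact_force()-f0).round(1))
    if hit: break
else:
    p=tcp(np.radians(180)); p[2]=.032
    print(ctrl.move_l(p,vel=.03,contact_N=18),ctrl.current_tool_pos(),(ctrl.current_contact_force()-f0).round(1))
    ctrl.sleep(.3); p=np.array(ctrl.current_tool_pos())
    ctrl.move_l(p+[0,0,.15],vel=.15)
    ctrl.goto(W(0,-.25,.28),R)
print(ctrl.current_t())
a=ctrl.read_camera("scene")[150:310,210:450]
b=ctrl.read_camera("top")[140:360,180:480]
f=lambda i:cv2.resize(i,(480,320) if i is a else (440,320),interpolation=2)
cv2.imwrite("pics/s4.png",cv2.convertScaleAbs(cv2.resize(np.hstack([f(a),f(b)]),(800,278)),alpha=1.5))
cv2.imwrite("pics/s5.png",cv2.convertScaleAbs(cv2.resize(a,None,fx=3.3,fy=3.3,interpolation=2),alpha=1.5))
E
```

```text
1.9 False 10.53 [ 0.7 -0.9 -0.1]
2.06 False 10.93 [ 1.6 -1.2 -0.2]
2.22 False 11.33 [ 0.8 -1.7 -1. ]
2.39 False 11.73 [ 0.5 -0.9 -0.6]
2.55 False 12.13 [ 1.7 -1.8  0.6]
2.71 False 12.53 [ 0.3 -1.7 -0.3]
2.87 False 12.93 [ 0.6 -0.1  1.7]
3.04 False 13.33 [ 0.4 -0.3  0.4]
True [0.48570564 0.16076218 0.04302115] [-3.2 -1.9 20.3]
16.8667
```

View pics/s5.png

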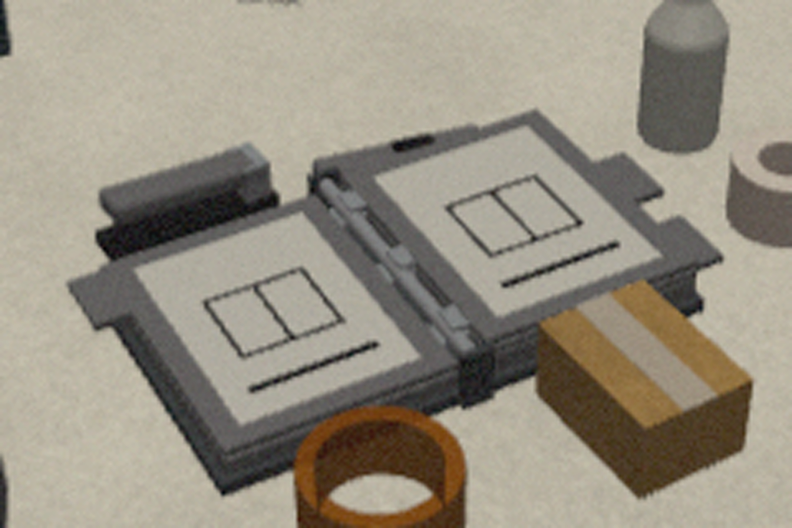

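The panel lies flat on the left (its tab is now at about (630,175)), and the under panel is flat. The press met the stop at z=0.0430, as it should. I'll compare with the first picture and hand in.

```bash
python3 - <<'E'
from h import *
a=cv2.GaussianBlur(cv2.imread("pics/scene0.png"),(5,5),0).astype(int);b=cv2.GaussianBlur(ctrl.read_camera("scene"),(5,5),0).astype(int)
d=abs(a-b).max(2)
for n,(x0,y0,x1,y1) in dict(tape=(297,272,355,325),carton=(375,240,440,297),scanner=(175,255,215,318),bottle=(402,133,432,197),label=(429,190,467,224),stapler=(238,192,290,227),cutter=(310,183,345,200)).items():
    r=d[y0:y1,x0:x1]; print(n,r.max(),(r>20).sum())
print(ctrl.current_t())
cv2.imwrite("pics/d.png",cv2.convertScaleAbs(np.clip(d*4,0,255).astype(np.uint8)))
E
```

```text
tape 6 0
carton 38 23
scanner 7 0
bottle 6 0
label 6 0
stapler 82 773
cutter 43 29
17.0167
```

View pics/s4.png

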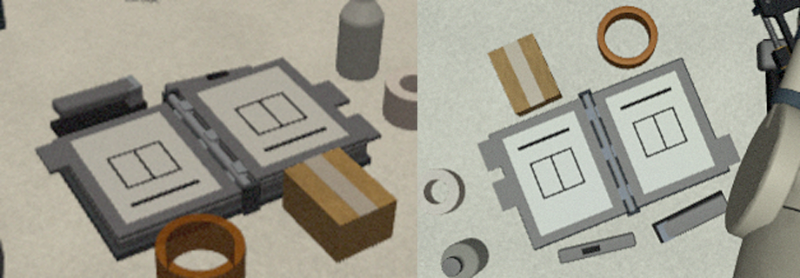

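```bash
python3 -c "
from bench import ctrl
print(ctrl.current_contact_force()); ctrl.sign_off()"
```

```text
[ 0.37328075 -0.84978541  0.13866262]
the job is handed in; nothing more can be done
```

The top panel now lies flat on the left. I pushed it up and over the spine with the outside of the shut fingers and pressed it down. Then I moved the hand clear and handed the job in at about 17 s.

**Final checks:**
- **Panel flat:** the press met the stop with the fingertip at z = 43.0 mm, the height expected for a fully flat panel, at about 20 N. The last pictures show it flat.
- **Under panel:** it looks flat on the right in the last pictures.
- **Other objects:** comparing the first and last scene pictures, the tape roll, scanner, bottle and label roll had not changed. The stapler, cutter and carton areas did differ. I put that down to the panel no longer covering the stapler and the stand's edge having changed beside the other two; all three look in place in the pictures.
- **Hand clear:** the force reading was under 1 N at hand-in.

**One mishap:** on the first approach the fingertip was too low, and the gripper body touched the panel's tab. The 25 N guard stopped the move; the 40 N limit applies to this kind of contact, but I did not record the peak force. I backed off, saw no visible change in the panel, and started again higher without trouble.

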